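# Fetch the rear pickle pail from the crowded hook for the thali

## Robot

A 6-joint arm with a two-finger parallel gripper is mounted at the origin on the work surface. World frame = base frame: x ahead of the robot, y to its left, z up, the work surface at z = 0. Lengths are in m, angles in rad, forces in N, time in s.
With the tool pointing down it reaches from about 0.25 to 0.85 m from the base axis. Payload 12.5 kg.
Tool frame: the origin (TCP) lies on the centre line of the jaws, within the pads' length; the fingertips stand 8 mm ahead of it and the grasp point (between the pads) lies 11 mm behind it; z points along the fingers, y is the direction in which the jaws open and shut (so a half turn about z gives the same grasp; the last joint's range is limited). The gripper opens to 93 mm and grips with 3 to 60 N. Pads are 15 mm wide; open, the fingers measure 128 mm over their backs; the gripper's body (75 mm by 188 mm) begins 65 mm behind the grasp point.
Start: joints at [1.233, 0.351, 1.652, -0, 1.139, -0.085], TCP at [0.138, 0.533, 0.227] pointing down, gripper open.
Joint ranges: [-2.75, 2.75], [-0.79, 2.1], [0.01, 2.65], [-1.57, 4.71], [0.07, 3.14], [-2.87, 2.87]. Speed limits (rad/s): [2.22, 2.22, 2.79, 3.14, 3.14, 3.14].

## Interface

Orientations are given as a rotation vector (axis times angle).
In Python, from station import ctrl gives the robot as it stands.
- The arm moves only by the shell command python3 -m pendant 'ROWS' [FORCE]. ROWS is JSON, a list of rows, each a list of 5 numbers: the finger opening in mm, from 0 to 93, then the shift along the tool's x, y, z in units of 40 mm (1.0 is 40 mm), then the turn about the tool's z in units of 6 degrees (1.0 is 6 degrees). A call has exactly 5 rows; each row shifts and turns the commanded pose from where the row before left it, along the tool's axes as they then stand; what a row does not reach is not made up. A row lasts 1/12 s, in which the tool goes at most 41.7 mm and 7.16 degrees, less where a joint would pass 70% of its speed; a pose out of reach is approached as far as the arm can. A call is refused whole if a number of a shift passes 1 or a number of a turn 1, either way. A call with a gripper value outside its range is refused whole. The fingers move at their own pace and stop on an object; FORCE is the grip in N (left out, the last holds). Time passes only in rows, so rows that do not move let the fingers close, or fill a call up. It gives the time, the measured TCP pose, the force and the opening at its end, in the units of the state.
- ctrl.get_obs(): the state, without advancing time (a new reading comes with each control period).
- ctrl.capture(name): name is "scene" or "top"; returns a dict with "color" (384x512x3 uint8, blue, green, red), "K" (3x3 intrinsics, pixels), "distortion" ([k1, k2, p1, p2, k3] as OpenCV has them; the pictures are not rectified), "camera_from_world" (4x4, takes a point from world to camera coordinates). Camera axes: x right, y down, z forward; pixel columns grow to the right and rows downward; lengths in m; the calibration is good to about 2 mm. A picture is of the moment at which its call begins. There is no depth.
- ctrl.job_done(): hands the job in, once; it reports no verdict.
Trained networks look in the newest picture that a camera, given by its name, has taken for a name from the list of things; names that differ only in an ending like _2 or _b are one class to them, and where a whole thing is asked for, a point or a joint stands for the part that bears it (a point fixed in the world has none). Each returns a list of dicts, best first, with "confidence" (0 to 1); they miss things now and then, are a little off and sometimes report something else, mostly with a low value. They report only what shows in the picture. A call takes as long as a camera call. They do not tell look-alikes from the thing itself.
- ctrl.boxes_of(thing, camera): "point" ([x, y, z] in m, in world coordinates, good to about 4 mm: the middle of the surface that is visible of it).
- ctrl.spot_point(thing, camera): "point" ([x, y, z] in m, in world coordinates, good to about 4 mm: a listed point, or the origin of a listed thing).
The state is a dict: "clock": time; "joint_pos": joint angles; "joint_velocities": joint speeds; "joint_efforts": joint torques, N m; "eef_pos": TCP position; "eef_rot": TCP orientation; "contact_force": force on the tool from outside, world axes, zero at the start; "moment": the same for the moment, N m; "grip_width": finger opening in m.
Only numpy, scipy, OpenCV 4.12 (cv2) and the standard library are available. Lean on these libraries where they do the work, as an engineer would, in place of code of your own. Each camera call takes 0.05 s, during which the arm holds its last target.

## Task

The blue-lidded pickle pail hangs at the back of a hook, behind the orange-lidded one. Move the orange pail across to the empty spare hook and leave it hanging there, then take the blue pail off and set it down gently, upright, in the empty katori slot of the thali.

Things in the scene. Friction and masses are not known exactly. Their poses are not given: they have to be found in the camera images.
- blue_pail: Steel pail, blue lid 62 mm dia, lid top at 48 mm; origin centre of underside (foot 52 dia), z up. Rigid 5 mm wire bail in its y-z plane: sides y +-27 up to z 95, then 20 deg slopes to a peak at z 105. On the peak a blue grip block 20 x 20, z 107 to 145: grasp it, fingers closing along y. 0.08 to 0.17 kg. Hangs 44 to 56 mm from the post of the crowded hook, whose peg runs from the blue towards the orange pail.
- orange_pail: Same pail in orange, in front of the blue one: it hangs on the same peg, 121 to 129 mm from the post. The crowded hook is fixed, upright and sized like spare_hook. Pails hang with the underside 62 mm above the table, yawed up to 0.12 rad from the peg. To pass the peg's upturned tip, lift a pail 16 to 36 mm (past 45 its lid meets the peg) and draw it level off the free end.
- spare_hook: Empty spare hook, fixed. Origin: on the table under its post (12 mm dia, 166 high). A level steel peg, 8 dia, axis 160 above the table, runs from the post along the stand's own -x, roughly towards the robot; beyond 158 mm it turns up 45 deg, ending 170 mm from the post, tip top at 172. Foot 100 mm wide, 12 high, x -185 to +35. A pail hangs from it by its bail's peak, underside 62 above the table.
- empty_slot (a point): Centre of the empty katori slot of the steel thali (fixed, 300 wide, rim 16 high), on the slot's floor, 4 mm above the table. The slot is round, 80 mm clear inside a raised lip whose top is 11 mm above the table. Katoris 36 mm high stand in the two other slots, centres 144 mm from this one.
Mind the look-alikes: they are no part of the job. Leave any pink, purple or red look-alike of the orange_pail alone.

How it is judged:
By the outcome, as a careful person would: the job done as asked, in the order asked, and still so for the second after the job is handed in, with the robot touching nothing.
It also fails if it takes over 70 s, if anything falls off the work surface, if the arm or the gripper's body presses on something with over 40 N, if the wrist force passes 120 N, or if a joint passes its speed limit or range.

## Working session

There is one attempt and no reset: what is moved stays moved. The work goes in short steps, Python scripts to look and compute and a shell command to move; the robot and the scene stay as the last step left them, time stands still between calls to the robot, and variables do not carry over. Pictures are saved under pics/ and viewed, and the job is handed in when it is done.

```bash
ls; mkdir -p pics; python3 - <<'E'
from station import ctrl
import cv2
o=ctrl.get_obs(); print(o)
for c in("scene","top"):
    d=ctrl.capture(c); cv2.imwrite(f"pics/{c}0.png",d["color"]); print(d["K"],d["distortion"],d["camera_from_world"])
    for t in("blue_pail","orange_pail","spare_hook","empty_slot"):
        print(c,t,"spot",[(x["point"],x["confidence"]) for x in ctrl.spot_point(t,c)])
        if t!="empty_slot": print(c,t,"box",[(x["point"],x["confidence"]) for x in ctrl.boxes_of(t,c)])
E
```

```text
pics
{'clock': 0.0, 'joint_pos': array([ 1.23337990e+00,  3.51227096e-01,  1.65243501e+00, -5.71131413e-07,
        1.13908347e+00, -8.45775261e-02]), 'joint_velocities': array([ 0.00035513,  0.00063674,  0.00078721,  0.00251457, -0.00018643,
       -0.00078648]), 'joint_efforts': array([ 1.01256337e-04, -4.97327721e+01, -2.85259062e+01,  6.98196050e-02,
        2.57049239e-02, -9.12382029e-05]), 'eef_pos': array([0.13743602, 0.53220396, 0.22610228]), 'eef_rot': array([-3.96070562e-01, -3.11628232e+00,  1.77087737e-03]), 'contact_force': array([0.65661549, 0.63523848, 0.41656145]), 'moment': array([-0.02328541,  0.03789674, -0.01446698]), 'grip_width': 0.09306494261440729}
[[445.05655663   0.         262.70682476]
 [  0.         445.05655663 186.08859717]
 [  0.           0.           1.        ]] [-0.05140673  0.          0.          0.          0.        ] [[-0.83206397  0.55451079 -0.01368724  0.45289565]
 [ 0.47551141  0.70038327 -0.53230835 -0.24965863]
 [-0.28558441 -0.44942304 -0.84643988  1.44832124]
 [ 0.          0.          0.          1.        ]]
scene blue_pail spot [([
[... 948 characters left out ...]
 0.          0.          0.          1.        ]]
top blue_pail spot [([0.6325, 0.2485, 0.062], 0.7)]
top blue_pail box [([0.6264, 0.2446, 0.1109], 0.94)]
top orange_pail spot [([0.3485, 0.2202, -0.0014], 0.89), ([0.4139, 0.347, -0.0005], 0.78), ([0.566, 0.2368, 0.0603], 0.65), ([0.6711, 0.3767, -0.001], 0.65), ([0.7887, 0.2931, 0.0031], 0.64)]
top orange_pail box [([0.4157, 0.3391, 0.048], 0.96), ([0.6661, 0.3693, 0.0461], 0.96), ([0.7826, 0.2824, 0.0488], 0.84), ([0.5613, 0.2283, 0.1079], 0.79), ([0.3528, 0.2139, 0.0509], 0.58)]
top spare_hook spot [([0.6966, 0.0448, 0.0043], 0.86)]
top spare_hook box [([0.617, 0.0353, 0.0133], 0.74)]
top empty_slot spot [([0.4397, -0.3399, 0.0044], 0.86)]
```

View pics/scene0.png

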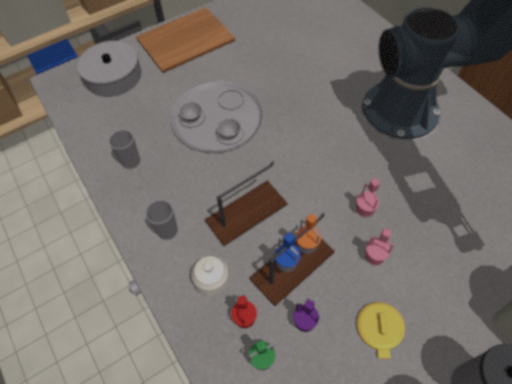

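View pics/top0.png

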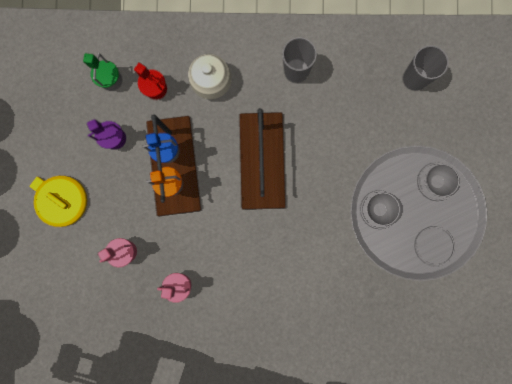

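```bash
python3 - <<'E'
import cv2
a=cv2.imread("pics/top0.png"); b=cv2.imread("pics/scene0.png")
cv2.imwrite("pics/ct.png",cv2.resize(a[95:225,130:300],None,fx=4.5,fy=4.5,interpolation=cv2.INTER_CUBIC))
cv2.imwrite("pics/cs.png",cv2.resize(b[155:305,200:340],None,fx=4,fy=4,interpolation=cv2.INTER_CUBIC))
E
```

```text
(no output)
```

View pics/ct.png

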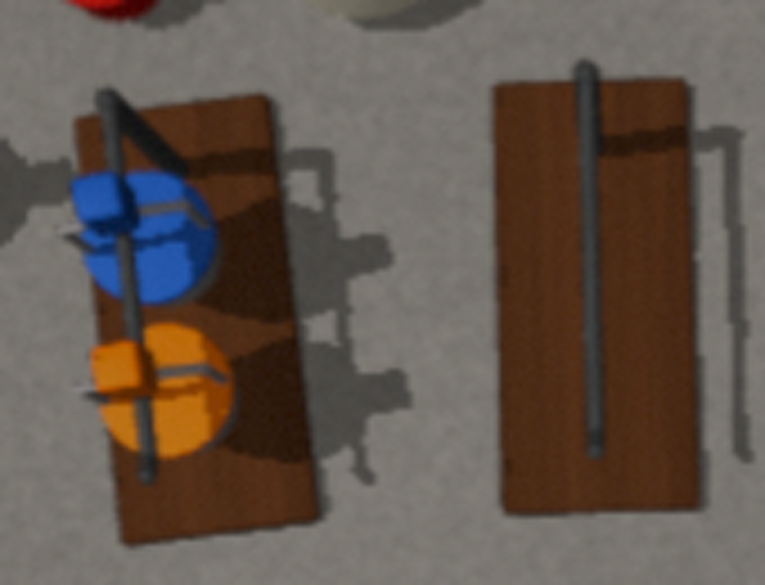

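View pics/cs.png

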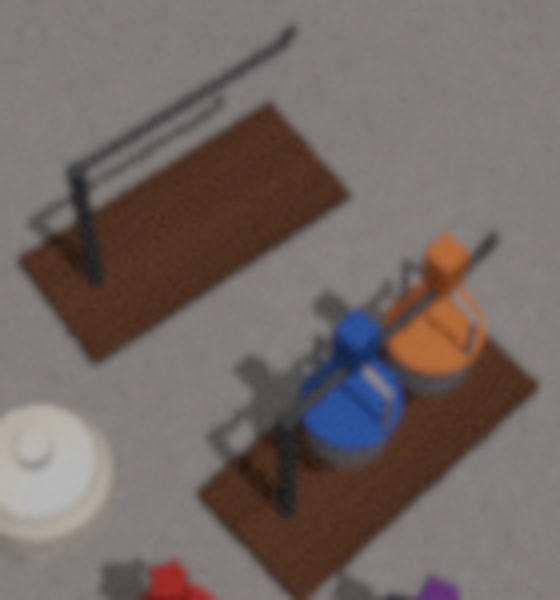

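```bash
cat > h.py <<'E'
import numpy as np,cv2
from scipy.optimize import least_squares
def proj(d,P):
    P=np.atleast_2d(P).astype(float); T=d["camera_from_world"]
    r,_=cv2.Rodrigues(T[:3,:3])
    return cv2.projectPoints(P,r,T[:3,3],d["K"],np.array(d["distortion"]))[0].reshape(-1,2)
def tf(p,L,z0=0):
    L=np.atleast_2d(L).astype(float);c,s=np.cos(p[2]),np.sin(p[2])
    return np.c_[p[0]+c*L[:,0]-s*L[:,1],p[1]+s*L[:,0]+c*L[:,1],L[:,2]+z0]
def ray(d,uv,z):
    n=cv2.undistortPoints(np.array([[uv]],float),d["K"],np.array(d["distortion"])).ravel()
    T=d["camera_from_world"];R=T[:3,:3];o=-R.T@T[:3,3];v=R.T@np.r_[n,1];return o+v*(z-o[2])/v[2]
def fit(obs,p0,z0=0):
    f=lambda p:np.concatenate([(proj(d,tf(p,np.array(L),z0))-np.array(uv)).ravel() for d,L,uv in obs])
    r=least_squares(f,p0,loss="soft_l1");return r.x,f(r.x).reshape(-1,2)
E
python3 - <<'E'
from station import ctrl
from h import *
import pickle
t=ctrl.capture("top");s=ctrl.capture("scene");pickle.dump((t,s),open("cams.pkl","wb"))
PT=[0,0,.166];TIP=[-.170,0,.170]
A,B,C,D=[.035,.05,.012],[.035,-.05,.012],[-.185,-.05,.012],[-.185,.05,.012]
ct=lambda l:np.array(l)/4.5+[130,95]-.4
cs=lambda l:np.array(l)/4.+[200,155]-.4
sp=[(t,[PT,TIP,A,B,C,D],ct([(586,67),(596,452),(493,86),(685,80),(700,508),(505,514)])),
 (s,[PT,TIP,A,B,C,D],cs([(78,170),(291,34),(96,362),(20,262),(270,103),(350,195)]))]
cr=[(t,[PT,TIP,A,B,C,D],ct([(106,95),(147,478),(75,118),(266,95),(320,520),(122,545)])),
 (s,[TIP,A,B,D],cs([(491,239),(298,600),(198,495),(538,385)]))]
for n,o in(("sp",sp),("cr",cr)):
    for oo in(o,o[:1],o[1:]):
        p,r=fit(oo,[.7,.1,0]);print(n,p.round(4),r.round(1).tolist())
E
```

```text
sp [0.7014 0.0448 0.0487] [[-0.2, 0.4], [0.2, 1.2], [-0.7, -1.4], [0.5, -1.5], [0.5, -0.2], [-0.8, -0.1], [-0.6, 0.0], [1.5, -1.2], [-0.1, 1.2], [-1.2, -0.4], [0.1, -0.8], [1.3, -0.0]]
sp [0.7011 0.0446 0.0473] [[-0.1, 0.5], [0.2, 1.3], [-0.6, -1.3], [0.6, -1.3], [0.5, 0.0], [-0.8, 0.0]]
sp [0.702  0.0453 0.0509] [[-0.7, 0.3], [1.4, -1.1], [-0.1, 1.4], [-1.3, -0.1], [-0.1, -0.7], [1.2, 0.1]]
cr [0.6858 0.2522 0.1489] [[0.3, 0.2], [0.6, 1.0], [-0.6, -1.1], [0.7, -1.6], [0.3, -0.3], [-0.2, 0.0], [1.8, -0.8], [0.6, 1.9], [-1.1, -0.2], [1.5, 0.2]]
cr [0.6853 0.2527 0.1489] [[0.1, 0.4], [0.3, 1.2], [-0.8, -0.9], [0.5, -1.4], [0.1, -0.1], [-0.4, 0.2]]
cr [0.6874 0.251  0.1546] [[0.6, -1.2], [-0.1, 1.9], [-1.9, -0.1], [0.5, -0.2]]
```

```bash
cat >> h.py <<'E'
def mask(d,col):
    im=cv2.resize(d["color"],None,fx=4,fy=4,interpolation=cv2.INTER_CUBIC);h=cv2.cvtColor(im,cv2.COLOR_BGR2HSV)
    lo,hi=((5,150,60),(19,255,255)) if col=="orange" else ((105,140,50),(122,255,255))
    return cv2.inRange(h,lo,hi)
def model(d,p,z0):
    m=np.zeros((384*4,512*4),np.uint8)
    q=[[a,b,z] for a in(-.01,.01) for b in(-.01,.01) for z in(.107,.145)]
    a=np.linspace(0,2*np.pi,40);l=[[.031*np.cos(x),.031*np.sin(x),z] for x in a for z in(.042,.048)]
    for L in(q,l):
        u=proj(d,tf(p,L,z0))*4+1.5
        cv2.fillConvexPoly(m,cv2.convexHull(u.round().astype(np.int32)),255)
    return m
def blurdiff(m,k): return (m>0)
def fitpail(cams,col,p0,z0=.062):
    best=None;ms=[]
    for d in cams:
        m=mask(d,col);keep=np.zeros_like(m);c=proj(d,[[p0[0],p0[1],z0+.08]])[0]*4
        cv2.circle(keep,(int(c[0]),int(c[1])),150,255,-1);ms.append((d,(m&keep)>0))
    f=lambda p:sum(1-(lambda g:(g&m).sum()/max(1,(g|m).sum()))(model(d,[p[0],p[1],p[2]],z0)>0) for d,m in ms)
    from scipy.optimize import minimize
    r=minimize(f,p0,method="Nelder-Mead",options=dict(initial_simplex=np.array(p0)+np.array([[0,0,0],[.006,0,0],[0,.006,0],[0,0,.12]]),xatol=1e-4,fatol=1e-4))
    return r.x,r.fun
E
python3 - <<'E'
from h import *
import pickle
t,s=pickle.load(open("cams.pkl","rb"))
for col,p0 in(("orange",[.5624,.2335,.149]),("blue",[.6366,.2446,.149])):
    for cams in([t],[s],[t,s]):
        p,f=fitpail(cams,col,p0);print(col,p.round(4),round(f,3))
        c=np.array([.686,.252]);u=np.array([np.cos(.149),np.sin(.149)]);v=c-p[:2];print(v@u, v@[-u[1],u[0]])
E
```

```text
orange [0.5664 0.234  0.1564] 0.573
0.12089734650374286 4.9078643025953204e-05
orange [0.565  0.2362 0.4609] 0.483
0.12198660029254556 -0.002311241499451548
orange [0.5648 0.2349 0.2664] 1.066
0.12241565572019644 -0.0010951186143476287
blue [0.6342 0.2452 0.2702] 0.204
0.05227002293474124 -0.0009868498033154406
blue [0.6342 0.2432 0.2318] 0.345
0.052490240468188426 0.0009834699967845367
blue [0.6339 0.2447 0.3061] 0.548
0.05260196722047573 -0.0005310483916928062
```

```bash
sed -i 's/(5,150,60),(19,255,255)/(5,170,135),(19,255,255)/' h.py
python3 - <<'E'
from h import *
import pickle
t,s=pickle.load(open("cams.pkl","rb"))
for col,p0 in(("orange",[.5624,.2335,.149]),("blue",[.6366,.2446,.149])):
    for cams in([t],[s],[t,s]):
        for y in(.05,.2):
            p,f=fitpail(cams,col,p0[:2]+[y]);print(col,p.round(4),round(f,3))
    out=[]
    for d in(t,s):
        im=cv2.resize(d["color"],None,fx=4,fy=4,interpolation=cv2.INTER_CUBIC)
        for mm,cc in((model(d,p,.062),(255,255,255)),(mask(d,col),(0,255,0))):
            k,_=cv2.findContours(mm,cv2.RETR_LIST,cv2.CHAIN_APPROX_NONE);cv2.drawContours(im,k,-1,cc,1)
        c=(proj(d,[[p[0],p[1],.15]])[0]*4).astype(int);out.append(im[c[1]-120:c[1]+120,c[0]-120:c[0]+120])
    cv2.imwrite(f"pics/ov_{col}.png",cv2.resize(np.hstack(out),(800,400)))
E
```

```text
orange [0.5638 0.2363 0.1681] 0.376
orange [0.563  0.2337 0.2034] 0.375
orange [0.5615 0.228  0.7179] 0.617
orange [0.5636 0.2323 0.2955] 0.627
orange [0.5638 0.2363 0.1681] 1.007
orange [0.563  0.2345 0.2948] 1.003
blue [0.6346 0.2451 0.1797] 0.204
blue [0.6344 0.2451 0.2905] 0.203
blue [0.6339 0.2435 0.1585] 0.346
blue [0.6332 0.2415 0.3834] 0.342
blue [0.6338 0.2451 0.1836] 0.553
blue [0.6344 0.2448 0.4872] 0.545
```

View pics/ov_orange.png

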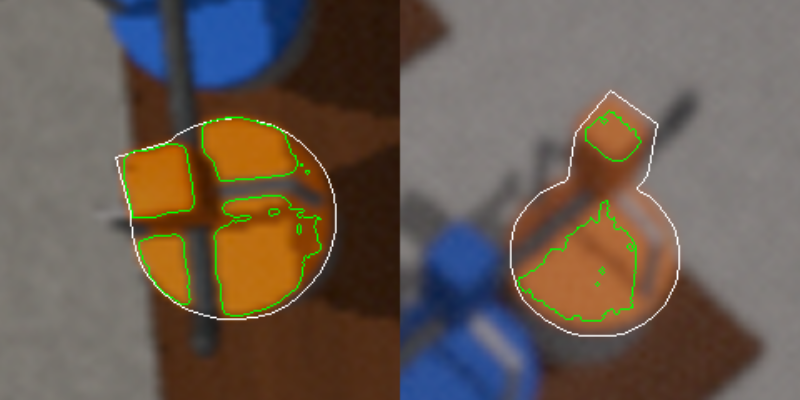

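View pics/ov_blue.png

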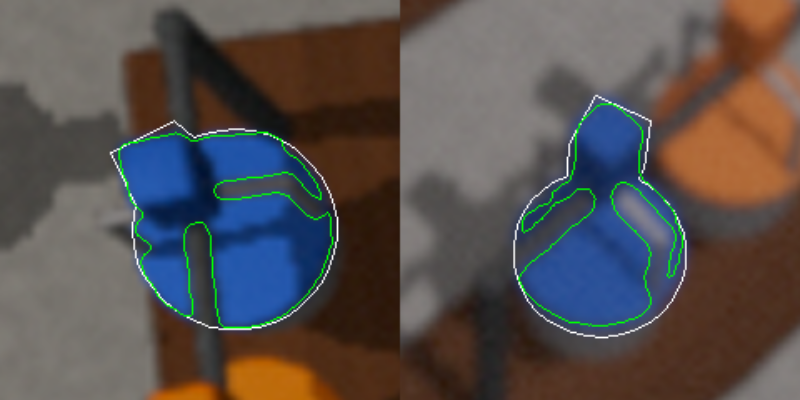

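```bash
python3 - <<'E'
from h import *
import pickle
t,s=pickle.load(open("cams.pkl","rb"))
a=t["color"];b=s["color"]
cv2.imwrite("pics/th.png",np.hstack([cv2.resize(a[170:290,370:470],(400,480),interpolation=cv2.INTER_CUBIC),cv2.resize(b[75:147,200:260],(400,480),interpolation=cv2.INTER_CUBIC)]))
E
```

```text
(no output)
```

View pics/th.png

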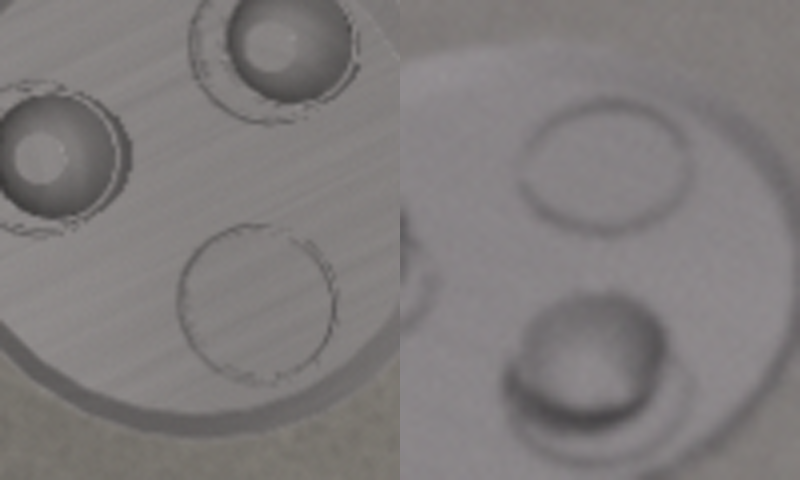

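The slot ring is centred near (434,246) in top and (231,100) in scene. The pails and hooks match the overlays.

```bash
cat >> h.py <<'E'
from scipy.spatial.transform import Rotation as Ro
def togo(o,xyz,yaw):
    R=Ro.from_rotvec(o["eef_rot"]).as_matrix();y=R[:,1];cur=np.arctan2(-y[0],y[1])
    dt=(yaw-cur+np.pi/2)%np.pi-np.pi/2
    dw=np.array(xyz)-o["eef_pos"]
    # turn first, then shift
    R2=Ro.from_rotvec([0,0,dt]).as_matrix()@R
    print("pos",o["eef_pos"].round(4),"yaw",round(cur,3),"F",o["contact_force"].round(1),"w",round(o["grip_width"]*1e3,1),"t",round(o["clock"],2),"tilt",R[:,2].round(3))
    print("turn units",round(-np.degrees(dt)/6,2),"shift units after turn",(R2.T@dw/.04).round(2),"before turn",(R.T@dw/.04).round(2))
E
python3 - <<'E'
from h import *
from station import ctrl
import pickle
t,s=pickle.load(open("cams.pkl","rb"))
print(ray(t,(433.9,245.6),.010),ray(s,(230.6,99.6),.010))
togo(ctrl.get_obs(),[.563,.2345,.26],.19)
E
```

```text
[ 0.44049941 -0.34251934  0.01      ] [ 0.4421669 -0.3444743  0.01     ]
pos [0.1375 0.5325 0.2266] yaw -0.253 F [ 0.4 -0.3 -0.3] w 93.2 t 0.9 tilt [-0. -0. -1.]
turn units -4.23 shift units after turn [-9.04 -9.33 -0.83] before turn [-12.16  -4.55  -0.83]
```

```bash
python3 -m pendant '[[50,0,0,-0.3,-0.85],[50,0,0,-0.3,-0.85],[50,0,0,-0.2,-0.85],[50,0,0,0,-0.85],[50,0,0,0,-0.85]]' 25
python3 -m pendant '[[50,-0.65,-0.67,0,0],[50,-0.65,-0.67,0,0],[50,-0.65,-0.67,0,0],[50,-0.65,-0.67,0,0],[50,-0.65,-0.67,0,0]]'
python3 -m pendant '[[50,-0.65,-0.67,0,0],[50,-0.65,-0.67,0,0],[50,-0.65,-0.67,0,0],[50,-0.65,-0.67,0,0],[50,-0.65,-0.67,0,0]]'
python3 -m pendant '[[50,-0.65,-0.67,0,0],[50,-0.65,-0.67,0,0],[50,-0.65,-0.67,0,0],[50,0,0,0,0],[50,0,0,0,0]]'
python3 - <<'E'
from h import *
from station import ctrl
togo(ctrl.get_obs(),[.563,.2345,.26],.19)
E
```

```text
clock: 1.32
eef_pos: [0.1376, 0.5327, 0.2592]
eef_rot: [-0.308, 3.126, 0.002]
contact_force: [0.8, 0.3, 0.2]
grip_width: 0.0642
clock: 1.73
eef_pos: [0.2919, 0.4246, 0.2588]
eef_rot: [-0.302, 3.127, 0.0]
contact_force: [0.0, 0.6, 0.4]
grip_width: 0.0499
clock: 2.15
eef_pos: [0.4453, 0.3178, 0.2588]
eef_rot: [-0.301, 3.127, 0.0]
contact_force: [0.2, 0.7, 0.4]
grip_width: 0.05
clock: 2.57
eef_pos: [0.5368, 0.2539, 0.2582]
eef_rot: [0.297, -3.127, 0.0]
contact_force: [0.6, 0.4, -0.9]
grip_width: 0.0498
pos [0.5368 0.2539 0.2582] yaw 0.19 F [ 0.6  0.4 -0.9] w 49.8 t 2.57 tilt [-0.001 -0.    -1.   ]
turn units -0.0 shift units after turn [-0.55 -0.6  -0.05] before turn [-0.55 -0.6  -0.05]
```

```bash
python3 -m pendant '[[50,-0.28,-0.3,0,0],[50,-0.27,-0.3,0,0],[50,0,0,0,0],[50,0,0,0,0],[50,0,0,0,0]]'
python3 - <<'E'
from h import *
from station import ctrl
togo(ctrl.get_obs(),[.563,.2345,.179],.19)
for c in("top","scene"):
    d=ctrl.capture(c); cv2.imwrite(f"pics/a_{c}.png",d["color"])
a=cv2.imread("pics/a_top.png")[95:225,110:280];b=cv2.imread("pics/a_scene.png")[155:285,240:340]
cv2.imwrite("pics/a.png",np.hstack([cv2.resize(a,None,fx=2.9,fy=2.9,interpolation=2),cv2.resize(b,None,fx=2.9,fy=2.9,interpolation=2)]))
E
```

```text
clock: 2.98
eef_pos: [0.5618, 0.236, 0.2586]
eef_rot: [0.302, -3.127, -0.0]
contact_force: [0.2, 0.0, -0.7]
grip_width: 0.0501
pos [0.5618 0.236  0.2586] yaw 0.192 F [ 0.2  0.  -0.7] w 50.1 t 2.98 tilt [-0.  0. -1.]
turn units 0.02 shift units after turn [-0.02 -0.04  1.99] before turn [-0.02 -0.04  1.99]
```

View pics/a.png

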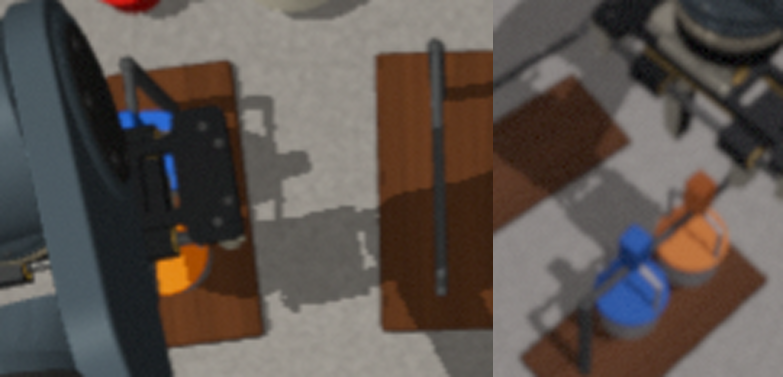

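The open fingers are above the orange block, which sits at about (703,188) in the right crop. Now I'll descend and grip.

```bash
python3 -m pendant '[[50,-0.02,-0.04,0.5,0],[50,0,0,0.5,0],[50,0,0,0.5,0],[50,0,0,0.48,0],[50,0,0,0,0]]'
python3 -m pendant '[[50,0,0,0,0],[0,0,0,0,0],[0,0,0,0,0],[0,0,0,0,0],[0,0,0,0,0]]' 25
python3 -m pendant '[[0,0,0,0,0],[0,0,0,0,0],[0,0,0,0,0],[0,0,0,0,0],[0,0,0,0,0]]' 25
python3 - <<'E'
from h import *
from station import ctrl
togo(ctrl.get_obs(),[.563,.2345,.205],.19)
E
```

```text
clock: 3.5
eef_pos: [0.5612, 0.2342, 0.176]
eef_rot: [0.302, -3.122, 0.002]
contact_force: [-1.0, -1.0, -0.6]
grip_width: 0.0502
clock: 3.92
eef_pos: [0.5634, 0.2345, 0.1803]
eef_rot: [-0.302, 3.126, 0.0]
contact_force: [-1.2, -0.7, 0.9]
grip_width: 0.0282
clock: 4.33
eef_pos: [0.5633, 0.2344, 0.1797]
eef_rot: [-0.301, 3.127, 0.0]
contact_force: [-0.9, -0.2, 3.4]
grip_width: 0.0196
pos [0.5633 0.2344 0.1797] yaw 0.192 F [-0.9 -0.2  3.4] w 19.6 t 4.33 tilt [ 0.  0. -1.]
turn units 0.02 shift units after turn [ 0.01  0.   -0.63] before turn [ 0.01  0.   -0.63]
```

```bash
python3 -m pendant '[[0,0,0,-0.2,0],[0,0,0,-0.2,0],[0,0,0,-0.15,0],[0,0,0,-0.1,0],[0,0,0,0,0]]'
python3 - <<'E'
from h import *
from station import ctrl
o=ctrl.get_obs();togo(o,[.472,.2208,.206],.19)
for c in("top","scene"):
    d=ctrl.capture(c); cv2.imwrite(f"pics/b_{c}.png",d["color"])
a=cv2.imread("pics/b_top.png")[95:225,110:280];b=cv2.imread("pics/b_scene.png")[155:285,240:340]
cv2.imwrite("pics/b.png",np.hstack([cv2.resize(a,None,fx=2.9,fy=2.9,interpolation=2),cv2.resize(b,None,fx=2.9,fy=2.9,interpolation=2)]))
E
```

```text
clock: 4.75
eef_pos: [0.5635, 0.2345, 0.2067]
eef_rot: [-0.301, 3.125, 0.001]
contact_force: [-1.3, -0.3, -1.4]
grip_width: 0.0202
pos [0.5635 0.2345 0.2067] yaw 0.192 F [-1.3 -0.3 -1.4] w 20.2 t 4.75 tilt [ 0.002  0.001 -1.   ]
turn units 0.02 shift units after turn [2.31 0.1  0.01] before turn [2.31 0.1  0.01]
```

View pics/b.png

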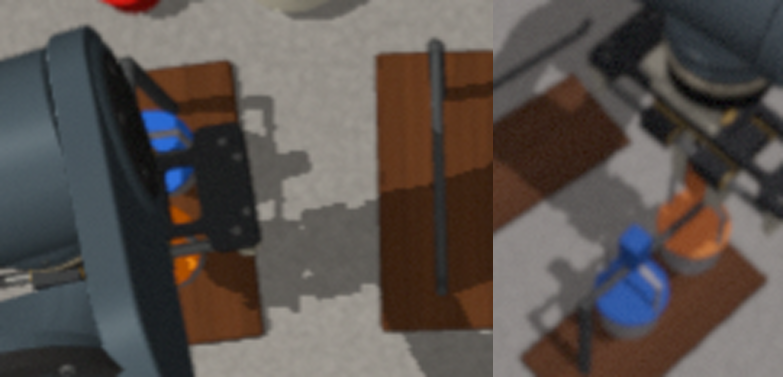

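The orange pail is lifted in the jaws and the blue one has not moved. Next I draw the orange pail off the free end.

```bash
python3 -m pendant '[[0,0.23,0.01,0,0],[0,0.23,0.01,0,0],[0,0.23,0.01,0,0],[0,0.23,0.01,0,0],[0,0.23,0.01,0,0]]'
python3 -m pendant '[[0,0.23,0.01,0,0],[0,0.23,0.01,0,0],[0,0.23,0.01,0,0],[0,0.23,0.01,0,0],[0,0.23,0.01,0,0]]'
python3 - <<'E'
from h import *
from station import ctrl
o=ctrl.get_obs();togo(o,[.4765,.0337,.206],.048)
for c in("top","scene"):
    d=ctrl.capture(c); cv2.imwrite(f"pics/c_{c}.png",d["color"])
a=cv2.imread("pics/c_top.png")[95:255,110:280];b=cv2.imread("pics/c_scene.png")[135:295,230:390]
cv2.imwrite("pics/c.png",np.hstack([cv2.resize(a,None,fx=2.4,fy=2.4,interpolation=2),cv2.resize(b,None,fx=2.4,fy=2.4,interpolation=2)]))
E
```

```text
clock: 5.27
eef_pos: [0.5166, 0.2274, 0.2054]
eef_rot: [0.302, -3.127, 0.0]
contact_force: [-1.2, -0.3, -0.0]
grip_width: 0.02
clock: 5.68
eef_pos: [0.4712, 0.2206, 0.2055]
eef_rot: [-0.301, 3.127, 0.0]
contact_force: [-0.7, -0.5, -1.5]
grip_width: 0.02
pos [0.4712 0.2206 0.2055] yaw 0.192 F [-0.7 -0.5 -1.5] w 20.0 t 5.68 tilt [ 0.  0. -1.]
turn units 1.38 shift units after turn [ 0.09 -4.67 -0.01] before turn [ 0.76 -4.61 -0.01]
```

View pics/c.png

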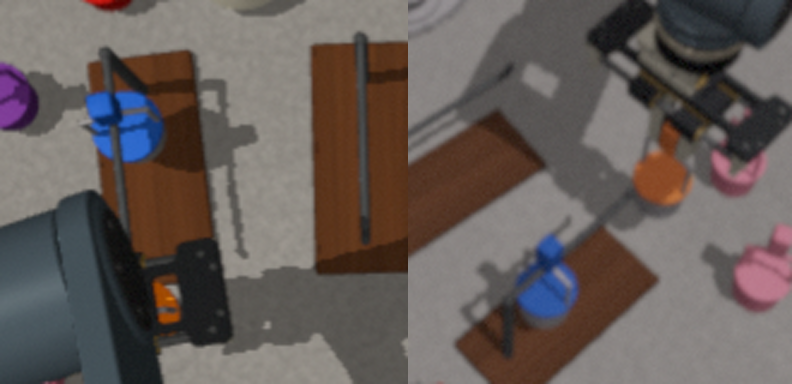

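The orange pail is clear of the peg. Next it goes across to the front of the spare hook.

```bash
python3 -m pendant '[[0,0,0,0,0.46],[0,0,0,0,0.46],[0,0,0,0,0.46],[0,0,-0.2,0,0],[0,0,-0.4,0,0]]'
python3 -m pendant '[[0,0.02,-0.5,0,0],[0,0.02,-0.5,0,0],[0,0.02,-0.5,0,0],[0,0.02,-0.5,0,0],[0,0.01,-0.5,0,0]]'
python3 -m pendant '[[0,0,-0.5,0,0],[0,0,-0.5,0,0],[0,0,-0.4,0,0],[0,0,-0.15,0,0],[0,0,0,0,0]]'
python3 - <<'E'
from h import *
from station import ctrl
o=ctrl.get_obs();togo(o,[.4765,.0337,.206],.048)
t=ctrl.capture("top");s=ctrl.capture("scene")
for c,d in(("top",t),("scene",s)):
    cv2.imwrite(f"pics/d_{c}.png",d["color"])
a=t["color"][95:255,180:350];b=s["color"][95:255,200:360]
cv2.imwrite("pics/d.png",np.hstack([cv2.resize(a,None,fx=2.4,fy=2.4,interpolation=2),cv2.resize(b,None,fx=2.4,fy=2.4,interpolation=2)]))
E
```

```text
clock: 6.2
eef_pos: [0.4734, 0.197, 0.2054]
eef_rot: [-0.079, 3.14, 0.0]
contact_force: [0.1, -1.4, -0.1]
grip_width: 0.0198
clock: 6.62
eef_pos: [0.4744, 0.0952, 0.2055]
eef_rot: [-0.078, 3.14, -0.0]
contact_force: [0.1, 0.4, -1.1]
grip_width: 0.0197
clock: 7.03
eef_pos: [0.4775, 0.0336, 0.2055]
eef_rot: [-0.074, 3.141, -0.0]
contact_force: [0.0, -0.1, -1.5]
grip_width: 0.02
pos [0.4775 0.0336 0.2055] yaw 0.047 F [ 0.  -0.1 -1.5] w 20.0 t 7.03 tilt [ 0. -0. -1.]
turn units -0.01 shift units after turn [ 0.02  0.   -0.01] before turn [ 0.02  0.   -0.01]
```

View pics/d.png

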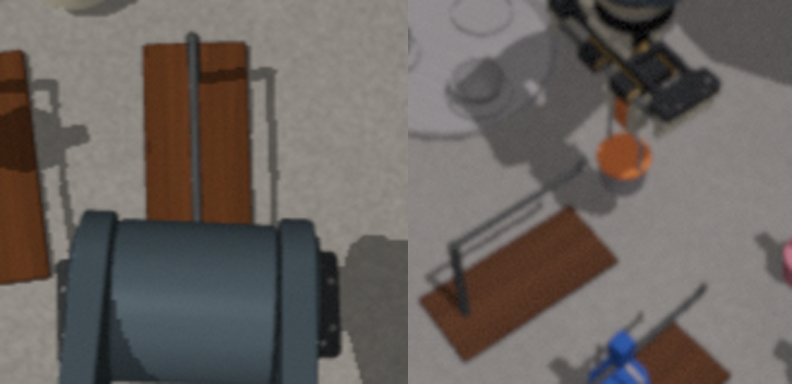

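```bash
python3 -m pendant '[[0,-0.31,0,0,0],[0,-0.31,0,0,0],[0,-0.31,0,0,0],[0,-0.31,0,0,0],[0,-0.31,0,0,0]]'
python3 -m pendant '[[0,-0.31,0,0,0],[0,-0.31,0,0,0],[0,-0.31,0,0,0],[0,-0.31,0,0,0],[0,-0.31,0,0,0]]'
python3 - <<'E'
from h import *
from station import ctrl
o=ctrl.get_obs();togo(o,[.6013,.040,.179],.048)
t=ctrl.capture("top");s=ctrl.capture("scene")
a=t["color"][95:255,180:350];b=s["color"][125:285,180:340]
cv2.imwrite("pics/e.png",np.hstack([cv2.resize(a,None,fx=2.4,fy=2.4,interpolation=2),cv2.resize(b,None,fx=2.4,fy=2.4,interpolation=2)]))
E
```

```text
clock: 7.55
eef_pos: [0.5398, 0.0388, 0.2054]
eef_rot: [0.078, -3.14, -0.0]
contact_force: [0.1, 0.4, -0.7]
grip_width: 0.02
clock: 7.97
eef_pos: [0.6017, 0.0419, 0.2053]
eef_rot: [0.078, -3.14, -0.0]
contact_force: [-0.3, -0.3, -0.4]
grip_width: 0.0196
pos [0.6017 0.0419 0.2053] yaw 0.049 F [-0.3 -0.3 -0.4] w 19.6 t 7.97 tilt [-0.  0. -1.]
turn units 0.01 shift units after turn [ 0.01 -0.05  0.66] before turn [ 0.01 -0.05  0.66]
```

View pics/e.png

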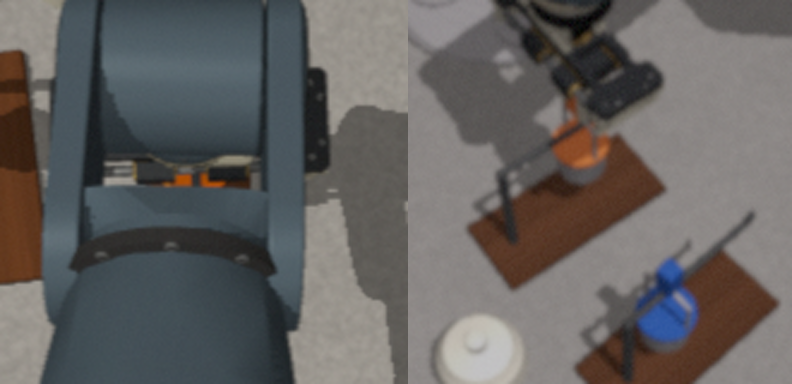

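The peg is threaded through the bail. Now I lower slowly.

```bash
python3 -m pendant '[[0,0,-0.05,0.1,0],[0,0,0,0.12,0],[0,0,0,0.12,0],[0,0,0,0.12,0],[0,0,0,0.06,0]]'
python3 -m pendant '[[0,0,0,0.04,0],[0,0,0,0.03,0],[0,0,0,0.02,0],[0,0,0,0,0],[0,0,0,0,0]]'
python3 - <<'E'
from h import *
from station import ctrl
o=ctrl.get_obs();togo(o,[.6013,.040,.179],.048)
print(np.mean([ctrl.get_obs()["contact_force"] for _ in range(10)],0))
E
```

```text
clock: 8.48
eef_pos: [0.6007, 0.0387, 0.1837]
eef_rot: [0.075, -3.14, -0.0]
contact_force: [0.6, 0.6, -1.0]
grip_width: 0.0197
clock: 8.9
eef_pos: [0.6014, 0.0386, 0.1812]
eef_rot: [-0.075, 3.14, -0.0]
contact_force: [-1.1, 0.2, -0.9]
grip_width: 0.0199
pos [0.6014 0.0386 0.1812] yaw 0.048 F [-1.1  0.2 -0.9] w 19.9 t 8.9 tilt [ 0. -0. -1.]
turn units -0.0 shift units after turn [0.   0.03 0.05] before turn [0.   0.03 0.05]
[-1.07872177  0.22910164 -0.94822703]
```

```bash
python3 -m pendant '[[0,0,0.03,0.02,0],[0,0,0,0.02,0],[0,0,0,0,0],[0,0,0,0,0],[0,0,0,0,0]]'
python3 - <<'E'
from h import *
from station import ctrl
o=ctrl.get_obs();togo(o,[.6013,.040,.179],.048)
E
```

```text
clock: 9.32
eef_pos: [0.6014, 0.0399, 0.1797]
eef_rot: [-0.075, 3.14, 0.0]
contact_force: [-1.2, 0.8, 2.4]
grip_width: 0.0198
pos [0.6014 0.0399 0.1797] yaw 0.048 F [-1.2  0.8  2.4] w 19.8 t 9.32 tilt [ 0.001  0.    -1.   ]
turn units -0.0 shift units after turn [0.   0.   0.02] before turn [0.   0.   0.02]
```

Contact shows as +2.4 N up. I'll release gently and then rise.

```bash
python3 -m pendant '[[24,0,0,0,0],[28,0,0,0,0],[34,0,0,0,0],[42,0,0,0,0],[50,0,0,0,0]]' 
python3 -m pendant '[[50,0,0,0,0],[50,0,0,-0.2,0],[50,0,0,-0.4,0],[50,0,0,-0.5,0],[50,0,0,-0.5,0]]'
python3 -m pendant '[[50,0,0,-0.4,0],[50,0,0,0,0],[50,0,0,0,0],[50,0,0,0,0],[50,0,0,0,0]]'
python3 - <<'E'
from h import *
from station import ctrl
t=ctrl.capture("top");s=ctrl.capture("scene")
o=ctrl.get_obs();togo(o,[.634,.2448,.26],.18)
a=t["color"][95:255,130:300];b=s["color"][125:285,180:340]
cv2.imwrite("pics/f.png",np.hstack([cv2.resize(a,None,fx=2.4,fy=2.4,interpolation=2),cv2.resize(b,None,fx=2.4,fy=2.4,interpolation=2)]))
E
```

```text
clock: 9.73
eef_pos: [0.6012, 0.0398, 0.1793]
eef_rot: [0.075, -3.141, 0.0]
contact_force: [0.0, -0.3, -0.9]
grip_width: 0.043
clock: 10.15
eef_pos: [0.6011, 0.0399, 0.2446]
eef_rot: [0.075, -3.14, -0.0]
contact_force: [0.4, 0.1, 0.3]
grip_width: 0.0498
clock: 10.57
eef_pos: [0.6008, 0.0399, 0.2583]
eef_rot: [0.075, -3.139, -0.0]
contact_force: [-0.9, 0.1, -0.0]
grip_width: 0.0499
pos [0.6009 0.0399 0.2585] yaw 0.048 F [ 0.4  0.  -0.3] w 50.0 t 10.67 tilt [-0.002  0.    -1.   ]
turn units -1.26 shift units after turn [-1.73  4.89 -0.04] before turn [-1.07  5.08 -0.04]
```

View pics/f.png

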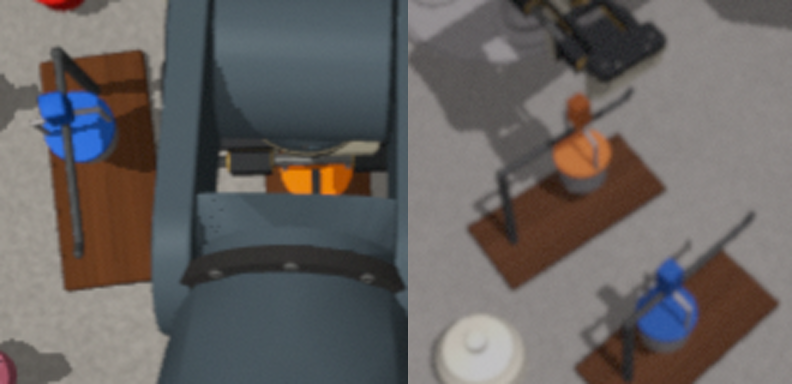

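Orange hangs on the spare peg, with its block at about (578,105) in the right crop. Now the blue pail.

```bash
python3 -m pendant '[[50,0,0,0,-0.42],[50,0,0,0,-0.42],[50,0,0,0,-0.42],[50,-0.1,0.3,0,0],[50,-0.17,0.5,0,0]]' 
python3 -m pendant '[[50,-0.17,0.5,0,0],[50,-0.17,0.5,0,0],[50,-0.17,0.5,0,0],[50,-0.17,0.5,0,0],[50,-0.17,0.5,0,0]]' 
python3 -m pendant '[[50,-0.17,0.5,0,0],[50,-0.17,0.5,0,0],[50,-0.17,0.5,0,0],[50,0,0,0,0],[50,0,0,0,0]]' 
python3 - <<'E'
from h import *
from station import ctrl
o=ctrl.get_obs();togo(o,[.634,.2448,.18],.18)
E
```

```text
clock: 11.08
eef_pos: [0.6062, 0.073, 0.2591]
eef_rot: [0.277, -3.129, 0.0]
contact_force: [-0.4, 0.9, 0.3]
grip_width: 0.0499
clock: 11.5
eef_pos: [0.6216, 0.1797, 0.259]
eef_rot: [0.28, -3.128, -0.0]
contact_force: [0.1, -0.9, -0.7]
grip_width: 0.0501
clock: 11.92
eef_pos: [0.6307, 0.2418, 0.2587]
eef_rot: [0.283, -3.128, 0.0]
contact_force: [0.2, 0.2, -0.2]
grip_width: 0.0501
pos [0.6307 0.2418 0.2587] yaw 0.18 F [ 0.2  0.2 -0.2] w 50.1 t 11.92 tilt [-0.001 -0.    -1.   ]
turn units 0.0 shift units after turn [-0.1   0.06  1.97] before turn [-0.1   0.06  1.97]
```

```bash
python3 -m pendant '[[50,-0.08,0.06,0.3,0],[50,0,0,0.5,0],[50,0,0,0.5,0],[50,0,0,0.5,0],[50,0,0,0.17,0]]'
python3 -m pendant '[[50,0,0,0,0],[50,0,0,0,0],[0,0,0,0,0],[0,0,0,0,0],[0,0,0,0,0]]' 25
python3 -m pendant '[[0,0,0,0,0],[0,0,0,0,0],[0,0,0,0,0],[0,0,0,0,0],[0,0,0,0,0]]' 25
python3 - <<'E'
from h import *
from station import ctrl
o=ctrl.get_obs();togo(o,[.634,.2448,.206],.18)
E
```

```text
clock: 12.33
eef_pos: [0.6325, 0.2422, 0.1767]
eef_rot: [0.279, -3.124, 0.002]
contact_force: [-0.6, 0.6, -0.4]
grip_width: 0.0503
clock: 12.75
eef_pos: [0.6342, 0.2434, 0.1817]
eef_rot: [-0.281, 3.127, 0.001]
contact_force: [-0.1, -0.1, 0.3]
grip_width: 0.0344
clock: 13.17
eef_pos: [0.6339, 0.2437, 0.181]
eef_rot: [-0.282, 3.128, 0.001]
contact_force: [0.0, 3.4, 2.6]
grip_width: 0.0196
pos [0.6339 0.2437 0.181 ] yaw 0.18 F [0.  3.4 2.6] w 19.6 t 13.17 tilt [ 0.001  0.001 -1.   ]
turn units -0.0 shift units after turn [-0.01  0.03 -0.62] before turn [-0.01  0.03 -0.62]
```

```bash
python3 -m pendant '[[0,0,0,-0.2,0],[0,0,0,-0.2,0],[0,0,0,-0.15,0],[0,0,0,-0.1,0],[0,0,0,0,0]]'
python3 -m pendant '[[0,0.25,0.01,0,0],[0,0.25,0.01,0,0],[0,0.25,0.01,0,0],[0,0.25,0.01,0,0],[0,0.25,0.01,0,0]]'
python3 - <<'E'
from h import *
from station import ctrl
t=ctrl.capture("top");s=ctrl.capture("scene")
o=ctrl.get_obs();togo(o,[.4728,.2195,.206],.18)
a=t["color"][95:255,130:300];b=s["color"][145:305,200:360]
cv2.imwrite("pics/g.png",np.hstack([cv2.resize(a,None,fx=2.4,fy=2.4,interpolation=2),cv2.resize(b,None,fx=2.4,fy=2.4,interpolation=2)]))
E
```

```text
clock: 13.58
eef_pos: [0.6342, 0.2433, 0.2079]
eef_rot: [-0.282, 3.127, 0.0]
contact_force: [-0.4, -0.1, -0.7]
grip_width: 0.0199
clock: 14.0
eef_pos: [0.5836, 0.2362, 0.2063]
eef_rot: [0.282, -3.128, 0.0]
contact_force: [-0.4, 0.6, -0.8]
grip_width: 0.0198
pos [0.5833 0.2362 0.2066] yaw 0.18 F [ 0.1  0.1 -0.9] w 19.9 t 14.1 tilt [-0.001 -0.    -1.   ]
turn units -0.0 shift units after turn [2.79 0.08 0.02] before turn [2.79 0.08 0.02]
```

View pics/g.png

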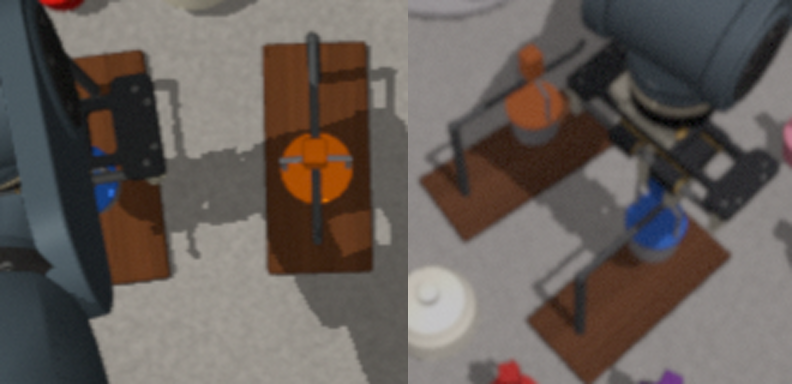

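```bash
python3 -m pendant '[[0,0.28,0.01,0,0],[0,0.28,0.01,0,0],[0,0.28,0.01,0,0],[0,0.28,0.01,0,0],[0,0.28,0.01,0,0]]'
python3 -m pendant '[[0,0.28,0.01,0,0],[0,0.28,0.01,0,0],[0,0.28,0.01,0,0],[0,0.28,0.01,0,0],[0,0.28,0.01,0,0]]'
python3 -m pendant '[[0,0.1,0,0,0.5],[0,0.1,0,0,0.5],[0,0.1,0,0,0.5],[0,0,0,0,0],[0,0,0,0,0]]'
python3 - <<'E'
from h import *
from station import ctrl
t=ctrl.capture("top");s=ctrl.capture("scene")
o=ctrl.get_obs();togo(o,[.441,-.3435,.206],.022)
a=t["color"][95:255,130:300];b=s["color"][125:285,220:380]
cv2.imwrite("pics/i.png",np.hstack([cv2.resize(a,None,fx=2.4,fy=2.4,interpolation=2),cv2.resize(b,None,fx=2.4,fy=2.4,interpolation=2)]))
E
```

```text
clock: 14.52
eef_pos: [0.5288, 0.2283, 0.2066]
eef_rot: [-0.282, 3.129, -0.0]
contact_force: [0.6, 0.5, -1.3]
grip_width: 0.0197
clock: 14.93
eef_pos: [0.4734, 0.2203, 0.2067]
eef_rot: [-0.282, 3.129, -0.0]
contact_force: [0.0, 0.4, -1.7]
grip_width: 0.0199
clock: 15.35
eef_pos: [0.4619, 0.2188, 0.2067]
eef_rot: [-0.038, 3.141, -0.0]
contact_force: [-0.4, -0.6, -0.7]
grip_width: 0.02
pos [0.4619 0.2188 0.2066] yaw 0.024 F [-0.2 -0.4 -0.9] w 20.0 t 15.45 tilt [ 0.  0. -1.]
turn units 0.02 shift units after turn [  0.83 -14.04   0.02] before turn [  0.86 -14.04   0.02]
```

View pics/i.png

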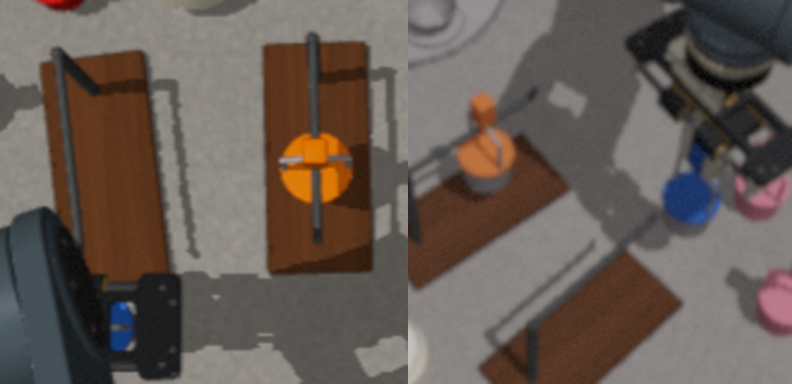

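The blue pail is free of its hook. Now to the slot.

```bash
python3 -m pendant '[[0,0.03,-0.3,0,0],[0,0.03,-0.5,0,0],[0,0.03,-0.6,0,0],[0,0.03,-0.6,0,0],[0,0.03,-0.6,0,0]]'
python3 -m pendant '[[0,0.03,-0.6,0,0],[0,0.03,-0.6,0,0],[0,0.03,-0.6,0,0],[0,0.03,-0.6,0,0],[0,0.03,-0.6,0,0]]'
python3 -m pendant '[[0,0.03,-0.6,0,0],[0,0.03,-0.6,0,0],[0,0.03,-0.6,0,0],[0,0.03,-0.6,0,0],[0,0.03,-0.6,0,0]]'
python3 -m pendant '[[0,0.03,-0.6,0,0],[0,0.03,-0.6,0,0],[0,0.03,-0.6,0,0],[0,0.03,-0.6,0,0],[0,0.03,-0.6,0,0]]'
python3 -m pendant '[[0,0.03,-0.6,0,0],[0,0.03,-0.6,0,0],[0,0.03,-0.5,0,0],[0,0.03,-0.3,0,0],[0,0,0,0,0]]'
python3 - <<'E'
from h import *
from station import ctrl
o=ctrl.get_obs();togo(o,[.441,-.3435,.206],.022)
E
```

```text
clock: 15.87
eef_pos: [0.4576, 0.113, 0.2066]
eef_rot: [0.037, -3.141, 0.0]
contact_force: [1.2, 0.0, -2.6]
grip_width: 0.02
clock: 16.28
eef_pos: [0.4542, -0.0072, 0.2067]
eef_rot: [-0.037, 3.141, -0.0]
contact_force: [1.1, -0.3, -0.9]
grip_width: 0.0198
clock: 16.7
eef_pos: [0.4507, -0.1273, 0.2067]
eef_rot: [-0.037, 3.141, -0.0]
contact_force: [1.0, 0.4, -1.5]
grip_width: 0.0201
clock: 17.12
eef_pos: [0.4473, -0.2475, 0.2066]
eef_rot: [0.036, -3.141, 0.0]
contact_force: [0.4, 0.6, -1.0]
grip_width: 0.0197
clock: 17.53
eef_pos: [0.4443, -0.3278, 0.2064]
eef_rot: [0.033, -3.141, 0.001]
contact_force: [-0.4, 0.2, -2.1]
grip_width: 0.0201
pos [ 0.4443 -0.3278  0.2064] yaw 0.021 F [-0.4  0.2 -2.1] w 20.1 t 17.53 tilt [-0. -0. -1.]
turn units -0.01 shift units after turn [ 0.09 -0.39  0.01] before turn [ 0.09 -0.39  0.01]
```

```bash
python3 -m pendant '[[0,0.05,-0.2,0,0],[0,0.04,-0.2,0.2,0],[0,0,0,0.4,0],[0,0,0,0.4,0],[0,0,0,0.3,0]]'
python3 -m pendant '[[0,0,0,0.1,0],[0,0,0,0,0],[0,0,0,0,0],[0,0,0,0,0],[0,0,0,0,0]]'
python3 - <<'E'
from h import *
from station import ctrl
t=ctrl.capture("top");s=ctrl.capture("scene")
o=ctrl.get_obs();togo(o,[.441,-.3435,.123],.022)
a=t["color"][160:320,350:512];b=s["color"][65:145,180:260]
cv2.imwrite("pics/j.png",np.hstack([cv2.resize(a,(400,400),interpolation=2),cv2.resize(b,(400,400),interpolation=2)]))
E
```

```text
clock: 17.95
eef_pos: [0.4413, -0.3413, 0.153]
eef_rot: [0.037, -3.14, -0.001]
contact_force: [-0.0, 0.1, -1.3]
grip_width: 0.02
clock: 18.37
eef_pos: [0.4421, -0.342, 0.1514]
eef_rot: [-0.036, 3.14, -0.001]
contact_force: [-0.1, 0.2, -1.9]
grip_width: 0.0201
pos [ 0.4419 -0.342   0.1512] yaw 0.023 F [-0.6  0.5 -1.6] w 19.6 t 18.47 tilt [ 0.001 -0.001 -1.   ]
turn units 0.01 shift units after turn [ 0.03 -0.04  0.71] before turn [ 0.03 -0.04  0.71]
```

View pics/j.png

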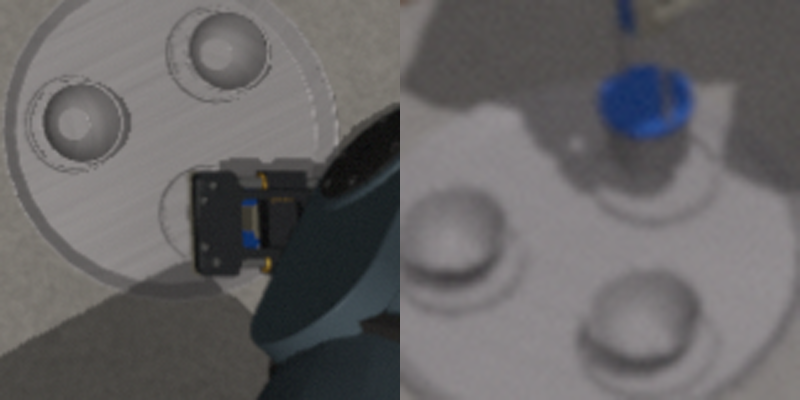

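```bash
python3 - <<'E'
from h import *
import pickle
t,s=pickle.load(open("cams.pkl","rb"))
print((proj(s,[[.442,-.342,.080],[.441,-.3435,.01]])-[200-20,65])*5+[400,0])
E
python3 -m pendant '[[0,0.03,-0.03,0.15,0],[0,0,0,0.15,0],[0,0,0,0.12,0],[0,0,0,0.08,0],[0,0,0,0.06,0]]'
python3 -m pendant '[[0,0,0,0.04,0],[0,0,0,0.03,0],[0,0,0,0,0],[0,0,0,0,0],[0,0,0,0,0]]'
```

```text
[[647.1207134   98.7097209 ]
 [655.27234987 173.15809446]]
clock: 18.88
eef_pos: [0.4404, -0.3429, 0.1275]
eef_rot: [0.035, -3.141, -0.001]
contact_force: [0.1, 0.6, -1.6]
grip_width: 0.0199
clock: 19.3
eef_pos: [0.4406, -0.3431, 0.1256]
eef_rot: [-0.036, 3.141, -0.0]
contact_force: [0.5, 0.8, -0.8]
grip_width: 0.02
```

Aligned with the slot. Now the last millimetres.

```bash
python3 -m pendant '[[0,0,0,0.02,0],[0,0,0,0.02,0],[0,0,0,0,0],[0,0,0,0,0],[0,0,0,0,0]]'
python3 -m pendant '[[0,0,0,0.015,0],[0,0,0,0.015,0],[0,0,0,0,0],[0,0,0,0,0],[0,0,0,0,0]]'
```

```text
clock: 19.72
eef_pos: [0.4405, -0.343, 0.1238]
eef_rot: [0.035, -3.141, -0.0]
contact_force: [-0.2, -0.1, -1.4]
grip_width: 0.0195
clock: 20.13
eef_pos: [0.4408, -0.3432, 0.1234]
eef_rot: [-0.035, 3.141, -0.001]
contact_force: [-0.4, 2.4, 5.9]
grip_width: 0.02
```

Touchdown at +5.9 N. Release slowly, then rise.

```bash
python3 -m pendant '[[24,0,0,0,0],[28,0,0,0,0],[34,0,0,0,0],[42,0,0,0,0],[50,0,0,0,0]]' 
python3 -m pendant '[[50,0,0,0,0],[50,0,0,-0.2,0],[50,0,0,-0.4,0],[50,0,0,-0.6,0],[50,0,0,-0.7,0]]'
python3 -m pendant '[[50,0,0,-0.7,0],[50,0,0,-0.5,0],[50,0,0.2,0,0],[50,0,0.5,0,0],[50,0,0.8,0,0]]'
python3 -m pendant '[[50,0,0.8,0,0],[50,0,0.8,0,0],[50,0,0.8,0,0],[50,0,0.8,0,0],[50,0,0.8,0,0]]'
python3 -m pendant '[[50,0,0.5,0,0],[50,0,0.3,0,0],[50,0,0,0,0],[50,0,0,0,0],[50,0,0,0,0]]'
python3 - <<'E'
from h import *
from station import ctrl
t=ctrl.capture("top");s=ctrl.capture("scene")
for c,d in(("top",t),("scene",s)):
    for n in("blue_pail","orange_pail"): print(c,n,[(x["point"],x["confidence"]) for x in ctrl.spot_point(n,c)])
cv2.imwrite("pics/k.png",np.hstack([cv2.resize(t["color"],(400,300)),cv2.resize(s["color"],(400,300))]))
a=t["color"][160:320,350:512];b=s["color"][65:145,180:260]
cv2.imwrite("pics/l.png",np.hstack([cv2.resize(a,(400,400),interpolation=2),cv2.resize(b,(400,400),interpolation=2)]))
o=ctrl.get_obs();print(o["clock"],o["contact_force"])
E
```

```text
clock: 20.55
eef_pos: [0.4405, -0.343, 0.1226]
eef_rot: [0.036, -3.141, -0.0]
contact_force: [-0.3, 0.0, -0.7]
grip_width: 0.0428
clock: 20.97
eef_pos: [0.4401, -0.3426, 0.1992]
eef_rot: [0.036, -3.14, -0.002]
contact_force: [-1.2, 0.3, -0.1]
grip_width: 0.0499
clock: 21.38
eef_pos: [0.4389, -0.2834, 0.2465]
eef_rot: [-0.032, 3.141, -0.001]
contact_force: [0.7, 0.8, 0.0]
grip_width: 0.0502
clock: 21.8
eef_pos: [0.4348, -0.1213, 0.2464]
eef_rot: [0.035, -3.141, -0.0]
contact_force: [0.3, -0.7, -0.2]
grip_width: 0.05
clock: 22.22
eef_pos: [0.4348, -0.0916, 0.2465]
eef_rot: [0.035, -3.141, 0.0]
contact_force: [0.0, -0.9, 0.1]
grip_width: 0.0498
top blue_pail [([0.4413, -0.3392, 0.0065], 0.76)]
top orange_pail [([0.6736, 0.3785, -0.0023], 0.96), ([0.6018, 0.0416, 0.0571], 0.93), ([0.7888, 0.2926, 0.0028], 0.77), ([0.4166, 0.3457, -0.0006], 0.68), ([0.3457, 0.2191, 0.0019], 0.66)]
scene blue_pail [([0.4433, -0.3411, 0.0062], 0.89)]
scene orange_pail [([0.6035, 0.0389, 0.0579], 0.77), ([0.411, 0.339, -0.0002], 0.7), ([0.3441, 0.2195, 0.0005], 0.7), ([0.7883, 0.2902, -0.0009], 0.59), ([0.6724, 0.3814, 0.005], 0.56)]
22.5167 [ 0.15389538  0.12735996 -0.29617089]
```

View pics/k.png

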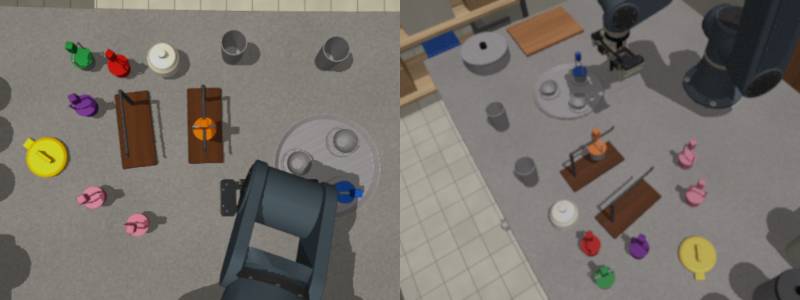

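View pics/l.png

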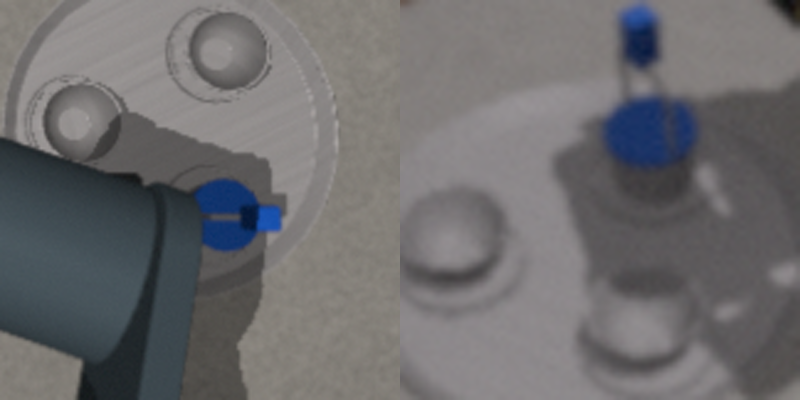

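The blue pail stands upright in the slot, orange hangs on the spare peg, and the arm is clear of everything.

```bash
python3 -c "
from station import ctrl
print(ctrl.job_done())"
```

```text
the job is handed in; nothing more can be done
None
```

I handed the job in at about 22.5 s. The orange pail hangs on the spare hook, and the blue pail stands upright in the empty katori slot.

- **Orange pail:** I moved it first. It hangs about 100 mm from the spare hook's post. The last check from both cameras put its underside at z ≈ 57–58 mm, where 62 mm is expected, so it agrees within the detector's error.
- **Blue pail:** I lowered it until it touched down at about 6 N, then released it. It was let go at (0.441, -0.343), which is where I had measured the slot centre. Afterwards the networks placed it at (0.441, -0.339) and (0.443, -0.341), about 2–4 mm from that, with its underside at z ≈ 6 mm. In the pictures it stands upright inside the lip.
- **Arm and look-alikes:** the arm was clear, with a residual force of about 0.3 N. The look-alikes were where they started.
- **Checks that disagreed:** the networks' first readings of the slot differed by about 1 cm between the two cameras, so I measured it from the pictures instead, where the two agreed to about 2 mm. The yaw from my colour fit of the pails was not reliable, so I read yaw from the block and bail edges. Both grasps closed on the full 20 mm block.

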